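# Check that the brake lever stops short of the bar

### The job

Check the red brake lever: with the backs of your fingers on its outer face, press it in towards its bar until it comes up against its stop, hold it there for a moment and let it spring fully out again. Then press it in to its stop a second time and finish while holding it there, so that I can measure the gap. Don't force it, don't grip it or reach between lever and bar, and leave the bars, the purple lever and everything lying about alone.

Things in the scene. Friction and masses are not known exactly. Their poses are not given: they have to be found in the camera images.
- red_lever (a joint): Red brake lever's angle about its upright pivot: 0 sprung fully out (rest), grows as it is pressed towards the bar, 0.30 rad at its firm stop, where the ball end is still some 10 mm short of the grip. At the press point it takes about 2 N to start the lever against its return spring and 5 to 6 N to reach the stop; past that the force rises steeply.
- red_blade: Blade of the red brake lever: level bar 12 mm thick (x), 150 mm long (y), 22 mm high (z), 24 mm ball at the free end. Origin: press point, on the outer face (away from the bar) at mid-height, 115 mm from the pivot, 30 mm from the ball, 115 mm above the table. x points through the blade towards the bar (the way to press), y along it to the pivot, z up. Its press travel is 34 mm.
- red_bar: Bar behind the red lever: black rubber grip, 30 mm diameter, 135 mm long, on a tube between two white posts 135 mm high, 210 mm apart. Origin on the tube's axis midway between the posts, 115 mm above the table; y along the tube, x square to it, away from the lever. The blade rests about 75 mm from the axis, on the robot's side.
- red_pivot (a point): Pivot of the red lever, at the blade's mid-height, in a black bracket that reaches 25 mm higher. Pressing the lever in turns it counter-clockwise seen from above.
- red_stand: Flat aluminium base plate of the red lever's stand, screwed to the table: 150 mm (x) by 250 mm (y), 10 mm thick, under the bar and lever. Origin under its centre, on the table.
- purple_lever (a joint): Angle of the purple throttle lever, which is built the same as the red one on its own stand: 0 at rest. Not to be worked.
- purple_bar: Bar of the purple lever's stand, of the same build as red_bar and with its lever in the same place. Origin and axes as for red_bar.
- screwdriver: Bystander, loose: yellow-handled screwdriver, 170 mm long, lying on the robot's side of the stands. Origin at the centre of its underside.
- gear: Bystander, loose: white printed gear wheel, 60 mm across, 20 mm high, lying near the stands, on the robot's side. Origin at the centre of its underside.
- link: Bystander, loose: black printed leg link, 126 mm long, 10 mm thick, lying flat. Origin at the centre of its underside.
- tape: Bystander, loose: roll of black tape, 90 mm across, 20 mm high, lying flat. Origin at the centre of its underside.
- caliper: Bystander, loose: digital caliper, 200 mm long, 14 mm high, lying flat between the stands. Origin at the centre of its underside.

How it is judged:
By the outcome, as a careful person would: the job done as asked, in the order asked, and still so for the second after the job is handed in, while the arm keeps its last pose, push and grip.
It also fails if it takes over 42 s, if anything falls off the work surface, if the arm or the gripper's body presses on something with over 40 N, if the wrist force passes 120 N, or if a joint passes its speed limit or range.

### The arm

A 6-joint arm with a two-finger parallel gripper is mounted at the origin on the work surface. World frame = base frame: x ahead of the robot, y to its left, z up, the work surface at z = 0. Lengths are in m, angles in rad, forces in N, time in s.
With the tool pointing down it reaches from about 0.275 to 0.825 m from the base axis. Payload 4.9 kg.
Tool frame: the origin (TCP) lies midway between the tips of the shut fingers; the grasp point (between the pads) lies 19 mm behind it (bot.grip_depth is the distance from the TCP to the grasp point, in m); z points along the fingers, y is the line along which they close (so a half turn about z gives the same grasp; the last joint's range is limited). The gripper opens to 85 mm and grips with 20 to 120 N. Pads are 22 mm wide; open, the fingers measure 114 mm over their backs; the gripper's body (76 mm by 85 mm) begins 54 mm behind the grasp point. The pads swing forward as they close: fully open they stand 13 mm farther back than shut.
Start: joints at [1.18, 0.326, -0.193, 1.052, 0, 1.437], TCP at [0.14, 0.532, 0.202] pointing down, gripper open.
Joint ranges: [-2.65, 2.65], [-0.97, 1.79], [-1.3, 1.35], [-1.93, 2.1], [-1.47, 1.37], [-3.14, 3.14]. Speed limits (rad/s): [2.57, 2.57, 3.14, 3.14, 3.14, 3.14].

### API

Orientations are given as a unit quaternion [w, x, y, z].
In Python, from cell import bot gives the robot as it stands. Calls block until the motion is done:
- bot.move_pose(position, orientation): joint-space move of the TCP to a pose.
- bot.move_linear(position, speed=0.15, rotation=None, until_force=None): straight line of the TCP; rotation=None keeps the orientation; speed is the mean speed in m/s. With until_force (N) it stops when the force on the tool has changed by that much, and returns True; else False.
- bot.goto_joints(angles): joint-space move.
- bot.set_gripper(opening, grasp_force=None): opening from 0.0 (shut) to 1.0 (fully open); grasp_force is the grip in N (None keeps the last); returns when the fingers have stopped.
- bot.wait(seconds).
- bot.solve_ik(position, orientation): joint angles nearest the present ones, or None.
- bot.camera(name): name is "side" or "top" or "wrist"; returns the picture (480x640x3 uint8, red, green, blue); there is no depth.
- bot.calibration(name): a dict with "mtx" (3x3 intrinsics, pixels), "extrinsics" (4x4, takes a point from world to camera coordinates); the wrist camera has in their place "hand_eye" (4x4, takes a point from camera to tool coordinates, whose origin is the TCP and whose axes are the flange's). Camera axes: x right, y down, z forward; pixel columns grow to the right and rows downward; lengths in m; the calibration is good to about 2 mm. A picture is of the moment at which its call begins: read the wrist's pose just before it. calibration takes no time and is no camera call.
A pose or a line that the arm cannot do raises bot.PlanningError and nothing moves.
- bot.close_job(): hands the job in; it is judged then, once.
Trained networks look in the newest picture that a camera, given by its name, has taken for a name from the list of things; names that differ only in an ending like _2 or _b are one class to them, and where a whole thing is asked for, a point or a joint stands for the part that bears it (a point fixed in the world has none). Each returns a list of dicts, best first, with "confidence" (0 to 1); they miss things now and then, are a little off and sometimes report something else, mostly with a low value. They report only what shows in the picture. A call takes as long as a camera call.
- bot.search_frame(camera, thing): "bbox" ([left, top, width, height] in pixels, round what is visible of it).
Readings, each from a call of its own:
- bot.read_clock(): time.
- bot.read_joint_positions(): joint angles.
- bot.read_joint_vel(): joint speeds.
- bot.read_joint_efforts(): joint torques, N m.
- bot.read_position(): TCP position.
- bot.read_tool_rot(): TCP orientation.
- bot.read_ft_force(): force on the tool from outside, world axes, zero at the start.
- bot.read_moment(): the same for the moment, N m.
- bot.read_gripper_width(): opening from 0.0 (shut) to 1.0 (fully open).
- bot.read_finger_force(): force on a finger pad.
Only numpy, scipy, OpenCV 4.12 (cv2) and the standard library are available. Lean on these libraries where they do the work, as an engineer would, in place of code of your own. Each camera call takes 0.05 s, during which the arm holds its last target. There are 200 camera calls.

## Working session

There is one attempt and no reset: what is moved stays moved. The work goes in short steps, each a Python script; the robot and the scene stay as the last script left them, time stands still between calls to the robot, and variables do not carry over. Pictures are saved under pics/ and viewed, at most 10 in all, crops included, and the job is handed in when it is done.

```bash
mkdir -p pics
python3 - <<'E'
from cell import bot
import cv2
for c in("top","side"):
    cv2.imwrite(f"pics/{c}0.png",bot.camera(c)[:,:,::-1])
    k=bot.calibration(c);print(c,k["mtx"].round(1).tolist(),k["extrinsics"].round(4).tolist())
    for t in("red_blade","red_bar","red_stand","red_pivot","purple_bar","screwdriver","gear","caliper"):
        print(t,[(r["bbox"],round(r["confidence"],2)) for r in bot.search_frame(c,t)[:2]])
print(bot.read_clock(),bot.read_tool_rot())
E
```

```text
top [[525.8, 0.0, 316.5], [0.0, 525.8, 238.7], [0.0, 0.0, 1.0]] [[-0.0129, -0.9997, -0.0195, 0.0199], [-0.9988, 0.0138, -0.0477, 0.4753], [0.048, 0.0188, -0.9987, 1.2415], [0.0, 0.0, 0.0, 1.0]]
red_blade [([421.7, 215.9, 64.3, 18.8], 0.6), ([444.0, 253.9, 12.9, 57.6], 0.55)]
red_bar [([393.4, 182.5, 117.3, 38.5], 0.71), ([386.8, 162.6, 125.7, 71.8], 0.26)]
red_stand [([385.6, 160.3, 125.4, 74.7], 0.8)]
red_pivot [([387.1, 162.8, 122.8, 74.8], 0.62)]
purple_bar [([163.8, 161.9, 114.0, 57.8], 0.89)]
screwdriver [([443.0, 254.3, 17.2, 71.3], 0.6), ([172.3, 266.7, 40.5, 40.3], 0.44)]
gear [([272.9, 269.1, 24.9, 25.1], 0.71)]
caliper [([310.4, 152.2, 26.3, 85.3], 0.91)]
side [[518.0, 0.0, 316.0], [0.0, 518.0, 237.1], [0.0, 0.0, 1.0]] [[-0.9912, -0.1321, 0.0073, 0.4892], [-0.085, 0.594, -0.8, 0.142], [0.1013, -0.7936, -0.6, 1.1461], [0.0, 0.0, 0.0, 1.0]]
red_blade [([323.9, 159.9, 13.5, 27.9], 0.71)]
red_bar [([280.4, 157.4, 37.7, 42.5], 0.64), ([269.3, 274.8, 17.7, 67.7], 0.28)]
red_stand [([259.8, 147.8, 77.7, 89.6], 0.77)]
red_pivot [([261.9, 151.1, 81.0, 88.9], 0.8)]
purple_bar [([228.5, 269.8, 51.0, 92.0], 0.58)]
screwdriver [([352.7, 204.9, 34.3, 8.1], 0.61)]
gear [([261.0, 146.8, 75.0, 94.4], 0.49)]
caliper [([251.5, 267.5, 70.2, 11.6], 0.55)]
0.9 [2.25732977e-05 1.28049815e-01 9.91767737e-01 1.88776824e-05]
```

View pics/top0.png

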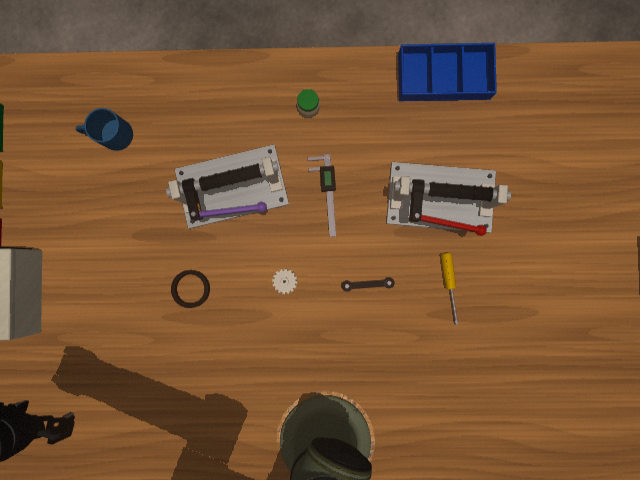

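View pics/side0.png

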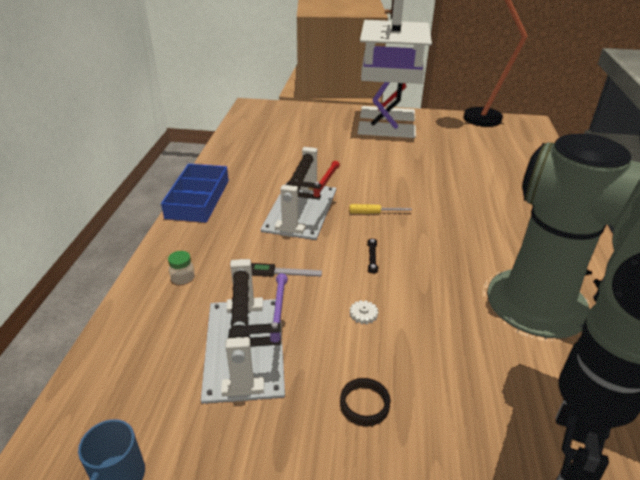

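The top view shows the red lever on the right-hand stand: pivot bracket at about (417,215), ball at (481,230). The screwdriver is at (450,285), robot side. I'll turn these pixels into positions and take a close wrist look.

```bash
cat > h.py <<'E'
from cell import bot
import numpy as np, cv2
from scipy.spatial.transform import Rotation as R
def quat(r): return r.as_quat()[[3,0,1,2]]
def rot(q): return R.from_quat(np.r_[q[1:],q[0]])
def ray(K,E,uv,z):   # E world->cam
    d=E[:3,:3].T@np.linalg.solve(K,[*uv,1]); o=-E[:3,:3].T@E[:3,3]
    return (o+d*(z-o[2])/d[2])[:3]
def down(yaw,s=1):   # tool y axis horizontally along yaw, z down
    y=np.array([np.cos(yaw),np.sin(yaw),0])*s; z=np.array([0,0,-1.]); x=np.cross(y,z)
    return R.from_matrix(np.c_[x,y,z])
E
python3 - <<'E'
from h import *
k=bot.calibration("top");K,E=k["mtx"],k["extrinsics"]
for n,uv,z in(("ball",(481,230),.115),("pivottop",(417,215),.14),("postL",(395,190),.135),("postR",(503,195),.135),("gripL",(429,190),.13),("gripR",(492,193),.13),("st",(391,164),.01),("st",(496,171),.01),("st",(491,233),.01),("st",(387,224),.01)):
    print(n,ray(K,E,uv,z).round(4))
k=bot.calibration("wrist");print(k["mtx"].round(1).tolist(),k["hand_eye"].round(4).tolist())
for s in(1,-1):
    for x in (.36,.40,.44):
        j=bot.solve_ik([x,-.26,.30],quat(down(0,s)));print(s,x,None if j is None else np.round(j,2))
E
```

```text
ball [ 0.4846 -0.3464  0.115 ]
pivottop [ 0.5171 -0.2041  0.14  ]
postL [ 0.5722 -0.159   0.135 ]
postR [ 0.5578 -0.3894  0.135 ]
gripL [ 0.5717 -0.2328  0.13  ]
gripR [ 0.5631 -0.3677  0.13  ]
st [ 0.6523 -0.1672  0.01  ]
st [ 0.6314 -0.4166  0.01  ]
st [ 0.4835 -0.4005  0.01  ]
st [ 0.5084 -0.1548  0.01  ]
[[335.3, 0.0, 317.1], [0.0, 335.3, 241.9], [0.0, 0.0, 1.0]] [[0.0003, -0.9606, -0.2779, 0.0707], [1.0, 0.0002, 0.0005, -0.0003], [-0.0004, -0.2779, 0.9606, -0.1735], [0.0, 0.0, 0.0, 1.0]]
1 0.36 [-0.79  0.08 -0.26  1.24  0.    0.78]
1 0.4 [-0.73  0.14 -0.18  1.25  0.    0.84]
1 0.44 [-0.68  0.21 -0.1   1.26  0.    0.89]
-1 0.36 [-0.79  0.08 -0.26  1.24  0.   -2.36]
-1 0.4 [-0.73  0.14 -0.18  1.25  0.   -2.3 ]
-1 0.44 [-0.68  0.21 -0.1   1.26  0.   -2.25]
```

Run:
```python
from h import *
bot.set_gripper(0.0)
bot.move_pose([.41,-.27,.23],quat(down(-.225,1)))
p,q=np.array(bot.read_position()),bot.read_tool_rot()
im=bot.camera("wrist");cv2.imwrite("pics/w1.png",im[:,:,::-1])
np.savez("w1.npz",p=p,q=q)
print(p,q,bot.read_clock(),bot.read_ft_force(),bot.read_gripper_width())
for t in("red_blade","red_pivot","red_bar"):print(t,[(r["bbox"],round(r["confidence"],2)) for r in bot.search_frame("wrist",t)[:2]])
```

```text
[ 0.41034244 -0.26944897  0.22998172] [-4.43724537e-05  7.81647055e-01  6.23720990e-01  7.50499440e-05] 4.6917 [-0.076033   -0.45318238  0.02944922] 0.0006342346992643833
red_blade [([401.0, 129.9, 39.1, 171.3], 0.92)]
red_pivot [([383.6, 38.2, 166.6, 299.1], 0.75)]
red_bar [([414.0, 35.2, 123.6, 300.4], 0.93)]
```

View pics/w1.png

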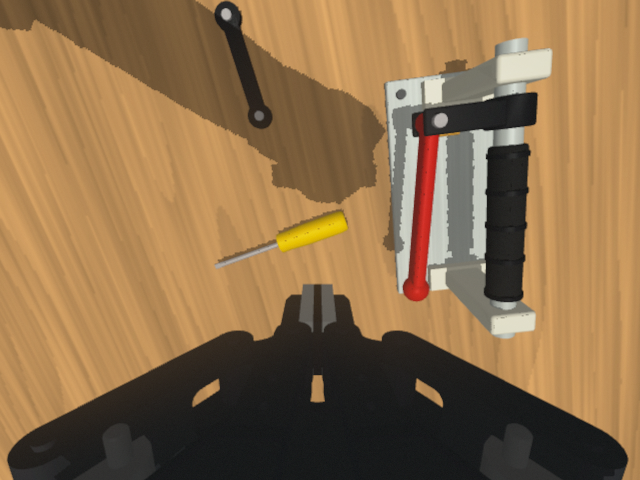

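The wrist view shows the pivot screw at (440,121), the ball at (416,289), and the blade clear of the fingers, which are at (317,300) in the picture. The screwdriver, at (310,232), lies on the table well below.

Run:
```python
from h import *
d=np.load("w1.npz");k=bot.calibration("wrist");T=np.eye(4);T[:3,:3]=rot(d["q"]).as_matrix();T[:3,3]=d["p"]
E=np.linalg.inv(T@k["hand_eye"])
f=lambda uv,z:ray(k["mtx"],E,uv,z)
pv=f((440,121),.14);b=f((416,289),.115);print("pivot",pv,"ball",b,np.linalg.norm((pv-b)[:2]))
# outer face edge of blade, top edge (z .126): scan red rows
im=cv2.imread("pics/w1.png").astype(int);red=(im[:,:,2]>110)&(im[:,:,1]<50)&(im[:,:,0]<50)
for v in(150,180,210,240,265):
    u=np.where(red[v,390:450])[0]+390;print(v,u.min(),u.max(),f((u.min(),v),.12).round(4),f((u.max()+1,v),.126).round(4))
k2=bot.calibration("top");print("top",ray(k2["mtx"],k2["extrinsics"],(481,230),.115),ray(k2["mtx"],k2["extrinsics"],(417,215),.14))
```

```text
pivot [ 0.51839021 -0.20440393  0.14      ] ball [ 0.48720384 -0.3472031   0.115     ] 0.14616495816116187
150 422 436 [ 0.5084 -0.2236  0.12  ] [ 0.5183 -0.2258  0.126 ]
180 420 433 [ 0.5034 -0.2473  0.12  ] [ 0.513  -0.2489  0.126 ]
210 417 430 [ 0.4974 -0.272   0.12  ] [ 0.5073 -0.2731  0.126 ]
240 414 427 [ 0.4911 -0.2979  0.12  ] [ 0.5014 -0.2985  0.126 ]
265 412 425 [ 0.486  -0.3207  0.12  ] [ 0.4967 -0.3209  0.126 ]
top [ 0.48459442 -0.34635045  0.115     ] [ 0.51708882 -0.20406678  0.14      ]
```

```bash
cat >> h.py <<'E'
PV=np.array([.518,-.2043]); PHI=.2206; Z=.102
def pose(a,c):       # lever angle a, TCP distance c outside the outer face at the press point
    x=np.array([np.cos(a-PHI),np.sin(a-PHI)]); y=np.array([-x[1],x[0]])
    return np.r_[PV-.115*y-(.006+c)*x,Z], quat(down(a-PHI)), np.r_[x,0]
def go(a,c,v,**k):
    p,q,x=pose(a,c); return bot.move_linear(p,speed=v,rotation=q,**k)
def F(a): return -np.dot(bot.read_ft_force(),pose(a,0)[2])
E
python3 - <<'E'
from h import *
p,q,x=pose(0,.045)
bot.move_pose(np.r_[p[:2],.19],q); bot.move_linear(p,speed=.1)
bot.wait(.2);print(bot.read_clock(),F(0))
hit=go(0,.008,.03,until_force=1.0)
P=np.array(bot.read_position());c=-np.dot(P-pose(0,0)[0],x)
print(hit,c,F(0),bot.read_ft_force(),bot.read_clock())
cv2.imwrite("pics/w2.png",bot.camera("wrist")[:,:,::-1])
E
```

```text
6.4333 -0.560900502941346
False 0.008178870766693332 -0.2591447410547198 [0.35613781 0.40382286 0.42820324] 7.8167
```

View pics/w2.png

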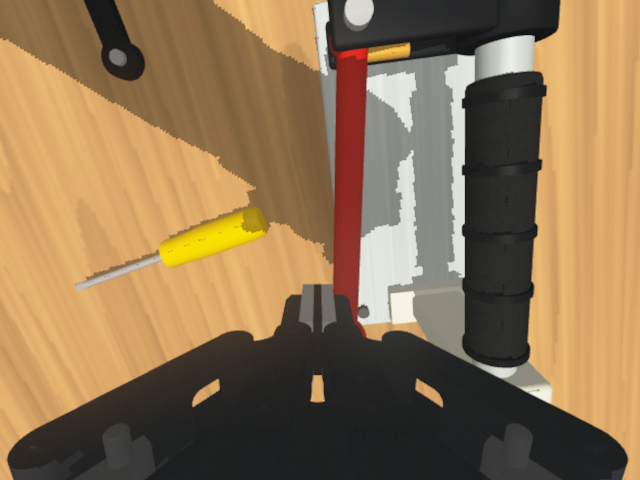

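The finger's right edge (337,300) is almost touching the blade's outer edge (335,300), with no contact force yet. I'll continue slowly.

Run:
```python
from h import *
print([round(F(0),2) for _ in range(4)])
hit=go(0,-.004,.02,until_force=1.3)
P=np.array(bot.read_position());p,q,x=pose(0,0);c=-np.dot(P-p,x)
print(hit,c,[round(F(0),2) for _ in range(3)],bot.read_ft_force(),bot.read_clock())
```

```text
[np.float64(0.41), np.float64(0.41), np.float64(0.41), np.float64(0.41)]
False -0.003924017386868456 [np.float64(0.37), np.float64(0.37), np.float64(0.37)] [-0.38515098 -0.00830531 -0.15466646] 8.6167
```

Run:
```python
from h import *
a=bot.camera("wrist")[:,:,::-1];s=bot.camera("side")[:,:,::-1]
s=cv2.resize(s[120:260,240:400],(480,420),interpolation=cv2.INTER_CUBIC)
o=np.zeros((420,800,3),np.uint8);o[:,:480]=s;o[:,480:]=a[60:480,200:520];cv2.imwrite("pics/w3.png",o)
```

```text
(no output)
```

View pics/w3.png

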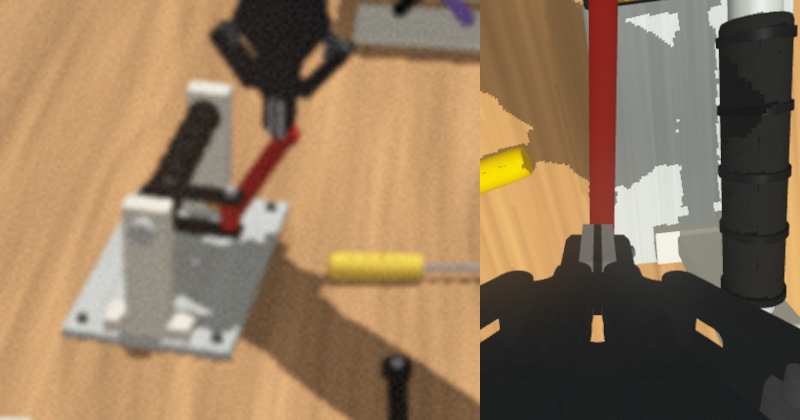

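Run:
```python
from h import *
print(bot.read_position(),pose(0,-.004)[0],bot.read_ft_force(),bot.read_gripper_width())
d=np.load("w1.npz");k=bot.calibration("wrist")
# where does TCP project in the wrist image
h=np.linalg.inv(k["hand_eye"])
for z in(0,-.02,-.04):
  X=h@[0,0,z,1];u=k["mtx"]@X[:3];print(z,u[:2]/u[2],X[2])
```

```text
[ 0.490767   -0.31602666  0.10194693] [ 0.49088473 -0.3160755   0.102     ] [ 0.10390373 -0.23594178  0.19468781] 0.000583617481878701
0 [317.48523417 276.64032123] 0.18609789304169205
-0.02 [317.56406855 291.76056011] 0.16687859604719202
-0.04 [317.66342506 310.81689192] 0.14765929905269198
```

```bash
python3 - <<'E'
from h import *
k=bot.calibration("side");P=np.array(bot.read_position())
for y in(-.316,-.305):
  for z in(.09,.102,.112,.122,.132,.142):
    X=k["extrinsics"]@[P[0],y,z,1];u=k["mtx"]@X[:3];u=u[:2]/u[2];print(y,z,u.round(1),((u-[240,120])*3).round(0))
for n,X in(("ball",[.486,-.347,.115,1]),("press pt",[.487,-.315,.126,1]),("piv",[.518,-.2043,.14,1])):
    X=k["extrinsics"]@X;u=k["mtx"]@X[:3];print(n,((u[:2]/u[2]-[240,120])*3).round(0))
E
python3 - <<'E'
import cv2
s=cv2.imread('pics/w3.png')
from cell import bot
a=bot.camera("side")[:,:,::-1][140:200,305:365]
b=bot.camera("wrist")[:,:,::-1][240:360,250:390]
import numpy as np
o=np.zeros((560,800,3),np.uint8)
a=cv2.resize(a,(400,400),interpolation=cv2.INTER_NEAREST);b=cv2.resize(b,(400,343));o[:400,:400]=a;o[:343,400:]=b
cv2.imwrite('pics/w4.png',o)
E
```

```text
-0.316 0.09 [332.8 177.8] [278. 173.]
-0.316 0.102 [332.9 173.9] [279. 162.]
-0.316 0.112 [333.  170.6] [279. 152.]
-0.316 0.122 [333.1 167.3] [279. 142.]
-0.316 0.132 [333.2 164. ] [280. 132.]
-0.316 0.142 [333.3 160.6] [280. 122.]
-0.305 0.09 [332.3 179.9] [277. 180.]
-0.305 0.102 [332.4 175.9] [277. 168.]
-0.305 0.112 [332.5 172.6] [278. 158.]
-0.305 0.122 [332.6 169.3] [278. 148.]
-0.305 0.132 [332.7 166. ] [278. 138.]
-0.305 0.142 [332.8 162.6] [279. 128.]
ball [288. 132.]
press pt [284. 139.]
piv [232. 186.]
```

View pics/w4.png

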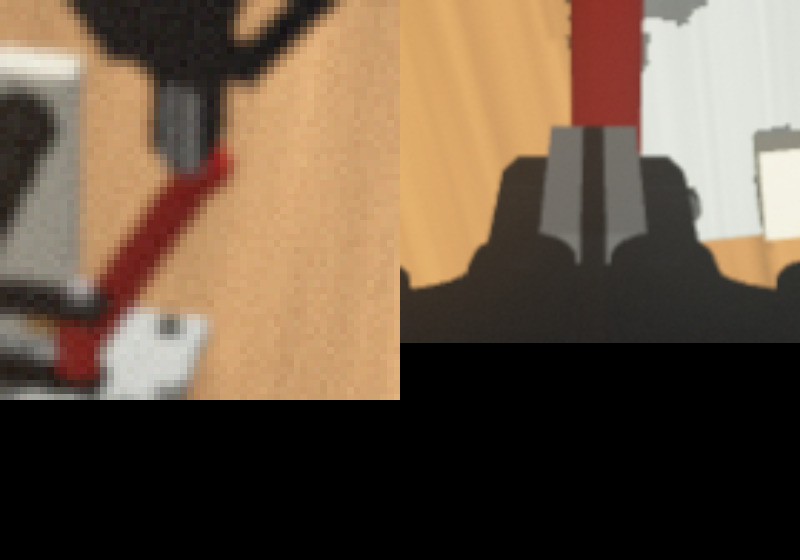

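The side view puts the visible fingertips at about z = 0.132, and the wrist view agrees. The tips therefore end about 30 mm short of the nominal TCP and passed just above the blade without touching it. I'll back off, lower by about 32 mm and approach again.

```bash
sed -i 's/Z=.102/Z=.070/' h.py
python3 - <<'E'
from h import *
p,q,x=pose(0,.045)
bot.move_linear(np.r_[p[:2],.102],speed=.12); bot.move_linear(p,speed=.1)
bot.wait(.2);print(bot.read_clock(),F(0))
hit=go(0,.006,.03,until_force=1.5)
P=np.array(bot.read_position());c=-np.dot(P-pose(0,0)[0],x)
bot.wait(.1);print(hit,c,F(0),bot.read_ft_force(),bot.read_clock())
a=bot.camera("side")[:,:,::-1][140:200,305:365];b=bot.camera("wrist")[:,:,::-1][180:360,220:420]
o=np.zeros((400,800,3),np.uint8);o[:,:400]=cv2.resize(a,(400,400),interpolation=cv2.INTER_NEAREST);o[:360,400:]=cv2.resize(b,(400,360));cv2.imwrite('pics/w5.png',o)
E
```

```text
10.0417 0.552029100376428
True 0.013105545940598257 1.1560061061573375 [-1.33914824 -0.68866201  1.10757657] 11.1417
```

View pics/w5.png

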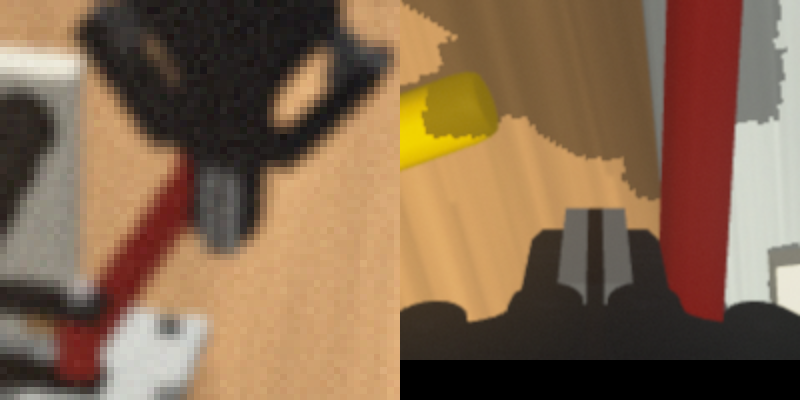

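The fingers now stand beside the blade with the back on its outer face (wrist crop, about 665,250), but the finger's flare is close above the blade's top edge (690,310). I'll back off, go up 4 mm and start the press in small steps.

```bash
sed -i 's/Z=.070/Z=.074/' h.py
python3 - <<'E'
from h import *
p,q,x=pose(0,.022)
bot.move_linear(p-[0,0,.004],speed=.08); bot.move_linear(p,speed=.05); bot.wait(.2)
f0=np.array(bot.read_ft_force());print(f0)
hit=go(0,.006,.02,until_force=1.5)
c=-np.dot(np.array(bot.read_position())-pose(0,0)[0],x)
print(hit,c,np.array(bot.read_ft_force())-f0,bot.read_clock())
c=min(max(c,.010),.0145); last=0
for a in [.05,.10,.15,.20,.24]:
    go(a,c,.04); bot.wait(.1)
    d=np.array(bot.read_ft_force())-f0; f=-d@pose(a,0)[2]
    print(a,round(f,2),d.round(2),round(bot.read_clock(),2))
    if f>7: break
np.savez("c.npz",c=c,f0=f0)
E
```

```text
[ 0.09520858 -0.11228829  0.17004977]
True 0.01341541303418317 [-2.16132118  0.83744362  1.772115  ] 12.4833
0.05 2.72 [-2.64  0.71 -1.35] 12.89
0.1 1.81 [-1.87 -0.42 -2.91] 13.28
0.15 3.88 [-3.9  -0.19 -1.74] 13.68
0.2 4.09 [-4.1  -0.42 -2.13] 14.07
0.24 4.54 [-4.54 -0.24 -2.15] 14.43
```

```bash
cat >> h.py <<'E'
def fm(a,f0,n=4):
    s=[]
    for _ in range(n): bot.wait(.04); s.append(-(np.array(bot.read_ft_force())-f0)@pose(a,0)[2])
    return np.mean(s)
E
python3 - <<'E'
from h import *
d=np.load("c.npz");c,f0=float(d["c"]),d["f0"]
a=.24
while a<.33:
    a+=.01 if a<.279 else .005
    go(a,c,.02); f=fm(a,f0); print(round(a,3),round(f,2),round(bot.read_clock(),2))
    if f>7.5: break
cv2.imwrite("pics/w6.png",bot.camera("wrist")[:,:,::-1])
print(a,bot.read_position(),bot.read_clock())
E
```

```text
0.25 4.66 14.85
0.26 4.89 15.27
0.27 5.01 15.68
0.28 4.91 16.1
0.285 4.91 16.52
0.29 5.45 16.93
0.295 5.15 17.35
0.3 5.38 17.77
0.305 5.72 18.18
0.31 7.16 18.6
0.315 8.56 19.02
0.31500000000000006 [ 0.50816614 -0.32072968  0.07396602] 19.0667
```

View pics/w6.png

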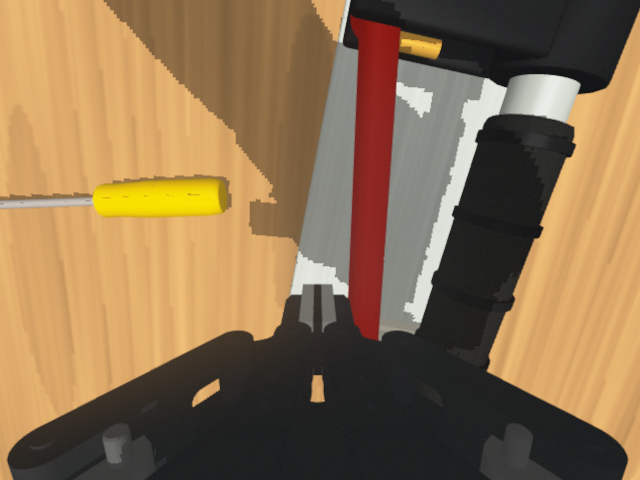

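The rise at a ≈ 0.305–0.315 (5.5 to 8.6 N) matches the 0.30 rad stop. The wrist view shows the blade flush along the finger at (350,310). I'll hold, and check in the side view that the gripper is clear of the bar.

Run:
```python
from h import *
d=np.load("c.npz");f0=d["f0"]
print("hold",fm(.315,f0,8),np.array(bot.read_ft_force())-f0)
a=bot.camera("side")[:,:,::-1][120:220,270:370]
cv2.imwrite('pics/w7.png',cv2.resize(a,(600,600),interpolation=cv2.INTER_CUBIC))
bot.wait(.5);print(bot.read_clock())
```

```text
hold 8.699732390100527 [-8.56137355 -1.9205844  -0.59850489]
19.95
```

View pics/w7.png

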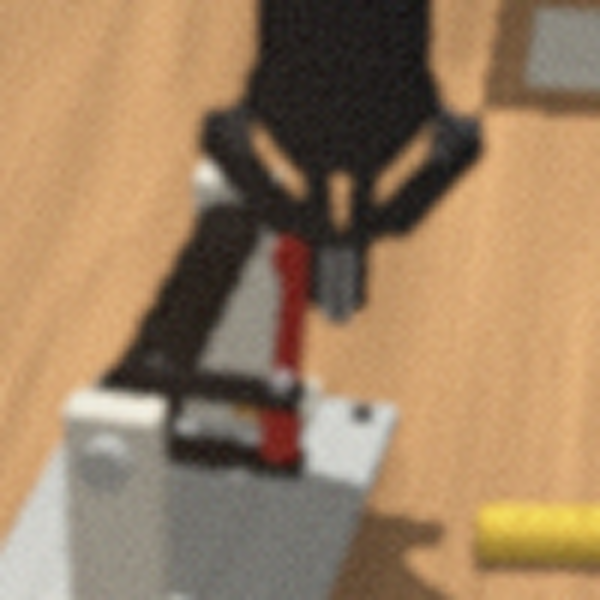

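At the stop, the linkage passes about 15 mm above the grip (linkage low point at about (285,230), tip at (338,318)), so only the finger's back touches the lever. Next I release fully, check that it has sprung out, and press again.

Run:
```python
from h import *
d=np.load("c.npz");c,f0=float(d["c"]),d["f0"]
for a in(.2,.1,0): go(a,c,.06)
go(0,c+.02,.06); bot.wait(.7)
im=bot.camera("wrist").astype(int);np.save("rel.npy",im)
k=bot.calibration("wrist");T=np.eye(4);T[:3,:3]=rot(bot.read_tool_rot()).as_matrix();T[:3,3]=bot.read_position();E=np.linalg.inv(T@k["hand_eye"])
red=(im[:,:,0]>90)&(im[:,:,1]<60)&(im[:,:,2]<60)
pts=[]
for v in range(90,260,20):
    u=np.where(red[v])[0]
    if len(u)>8: pts.append(ray(k["mtx"],E,(u.max()+1,v),.126)[:2])
pts=np.array(pts);print("blade tilt now",np.arctan(np.polyfit(pts[:,1],pts[:,0],1)[0]),"rest",PHI,"free force",fm(0,f0),bot.read_clock())
f0=np.mean([(bot.wait(.05),bot.read_ft_force())[1] for _ in range(4)],axis=0)
go(0,c+.002,.06)
for a in(.1,.2,.28,.295): go(a,c,.05)
print("a",a,fm(a,f0),bot.read_clock())
while a<.322:
    a+=.005; go(a,c,.02); f=fm(a,f0,5); print(round(a,3),round(f,2),round(bot.read_clock(),2))
    if f>7.8: break
bot.wait(1);print("hold",fm(a,f0,6),np.array(bot.read_ft_force())-f0,bot.read_clock())
cv2.imwrite("pics/w8.png",bot.camera("wrist")[:,:,::-1])
print("diff to first press",np.abs(cv2.imread("pics/w6.png").astype(int)-cv2.imread("pics/w8.png")).mean())
```

```text
blade tilt now 0.22221021715526726 rest 0.2206 free force -0.1846650987407065 22.4083
a 0.295 5.3086839096675025 24.6167
0.3 4.77 25.07
0.305 5.27 25.53
0.31 5.54 25.99
0.315 6.99 26.45
0.32 8.51 26.91
hold 8.210258172315909 [-8.59166014  0.72089096  2.22113957] 28.1583
diff to first press 2.101667751736111
```

The lever sprang fully back (0.222 rad tilt against 0.221 at rest), and the second press is on the stop at 8.2 N and steady.

```bash
python3 -c "
from cell import bot
print(bot.close_job())"
```

```text
the job is handed in; nothing more can be done
None
```

I pressed the red lever to its stop, held it about a second, let it spring fully out, and pressed it in again; it was handed in held on the stop at about 8 N, ready to measure. On the first approach the fingertips passed just above the blade without touching, and nothing else was touched.

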